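# Find and shim the rocking corner of a levelling platform

## Robot

A 6-joint arm with a two-finger parallel gripper is mounted at the origin on a cart in front of the work surface, level with it; the furniture and walls round the work are solid. World frame = base frame: x ahead of the robot, y to its left, z up, the work surface at z = 0. Lengths are in mm, angles in rad, forces in N, time in s.
With the tool pointing down it reaches from about 350 to 725 mm from the base axis. Payload 6 kg.
Tool frame: the origin (TCP) lies midway between the tips of the shut fingers; the grasp point (between the pads) lies 19 mm behind it; z points along the fingers, y is the line along which they close (so a half turn about z gives the same grasp; the last joint's range is limited). The gripper opens to 85 mm and grips with 20 to 120 N. Pads are 22 mm wide; open, the fingers measure 114 mm over their backs; the gripper's body (76 mm by 85 mm) begins 54 mm behind the grasp point. The pads swing forward as they close: fully open they stand 13 mm farther back than shut.
Start: joints at [-0.923, 0.04, 0.085, 0, -1.615, -0.334], TCP at [185.214, -570.674, 231.261] pointing down, gripper open.
Joint ranges: [-2.56, 2.56], [-1.29, 2.01], [-1.08, 1.49], [-3.29, 1.98], [-2.81, -0.18], [-2.99, 2.99]. Speed limits (rad/s): [2.57, 2.57, 3.01, 3.14, 3.14, 3.14].

## Interface

Orientations are given as a unit quaternion [x, y, z, w].
In Python, from plant import bot gives the robot as it stands.
- The arm moves only by the shell command python3 -m jog 'ROWS' [OPENING] [FORCE]. ROWS is a JSON object of lists of equal length, an entry for each row: "slide": the shift along the tool's x, y, z in m, a list of three; "angular": the turn, a rotation vector about the tool's x, y, z in units of 5 degrees (1.0 is 5 degrees), a list of three. A call has exactly 8 rows; each row shifts and turns the commanded pose from where the row before left it, along the tool's axes as they then stand; what a row does not reach is not made up. A row lasts 1/12 s, in which the tool goes at most 41.7 mm and 7.16 degrees, less where a joint would pass 70% of its speed; a pose out of reach is approached as far as the arm can. A call is refused whole if a number of a shift passes 0.0417 or a number of a turn 1, either way. A call with a gripper value outside its range is refused whole. OPENING is the opening, from 0 (shut) to 1 (fully open), set as the call begins (- or left out, the last holds). The fingers move at their own pace and stop on an object; FORCE is the grip in N (left out, the last holds). Time passes only in rows, so rows that do not move let the fingers close, or fill a call up. It gives the time, the measured TCP pose, the force, the opening and the grip force at its end, in the units of the state.
- bot.sense(): the state, without advancing time (a new reading comes with each control period).
- bot.camera(name): name is "scene" or "side" or "wrist"; returns a dict with "image" (420x560x3 uint8, red, green, blue), "K" (3x3 intrinsics, pixels), "R" (3x3) and "t" (3): a world point X has camera coordinates R X + t; the wrist camera has in their place "tool_from_camera" (4x4, takes a point from camera to tool coordinates, whose origin is the TCP and whose axes are the flange's). Camera axes: x right, y down, z forward; pixel columns grow to the right and rows downward; lengths in mm; the calibration is good to about 2 mm. A picture is of the moment at which its call begins: read the wrist's pose just before it. There is no depth.
- bot.sign_off(): hands the job in; it is judged then, once.
The state is a dict: "time_s": time; "qpos": joint angles; "dq": joint speeds; "effort": joint torques, N m; "eef_pos": TCP position; "tcp_rot": TCP orientation; "ft_force": force on the tool from outside, world axes, zero at the start; "wrist_torque": the same for the moment, N m; "gripper_width": finger opening in mm; "finger_force": force on a finger pad.
Only numpy, scipy, OpenCV 4.12 (cv2) and the standard library are available. Lean on these libraries where they do the work, as an engineer would, in place of code of your own. Each camera call takes 0.05 s, during which the arm holds its last target. There are 200 camera calls.

## Task

One corner of the aluminium plate on the levelling platform rocks: with shut fingertips, press down on the round dark steel spots at the plate's corners until you find the one that gives. Then push that corner's steel shim flap down until it lies flat, leaving the other three shims up, and press the same corner firmly once more to check that it is now solid. Only press, never grip or lift anything, and leave the dish on the plate and the things around the platform alone.

Things in the scene. Friction and masses are not known exactly. Their poses are not given: they have to be found in the camera images.
- platform_base: Grey base slab of the levelling platform, 180 (x) x 316 (y) x 10 mm, fixed to the worktop. Origin under its centre; x away from the robot at yaw 0, y left, z up. Four low edge stops surround the plate on it. A shim is hinged at each corner: hinge lines along x, centred at x = +-60, y = +-84, z = 14 mm (left is +y, far is +x).
- plate: Drilled aluminium plate, 160 x 180 x 10 mm, 1.2 to 1.7 kg, loose on four hidden feet, its axes along the base's; origin at the centre of its underside, 30.7 mm above the base's origin. At rest it lies level. One foot, at a corner that differs from run to run, gives: under about 5 N that corner sinks about 3.2 mm and springs back when released; the others sink less than 1 mm.
- petri_dish: Clear petri dish with lid, 59 mm across, 15 mm high, standing loose near the middle of the plate; origin at the centre of its underside. To be left alone.
- corner_near_left (a point): Centre of the top of the round dark steel press spot (22 mm across, 1.5 mm proud of the plate) on the plate's near left corner, at x -60, y +66 mm in the plate; 42.2 mm above the base's underside when the plate is level.
- shim_near_left (a joint): Hinge of the near left shim, a steel flap reaching out to the left. 0 = up, its outer end 0.55 rad above level; 0.55 = flat (hard stop), upper face 16 mm above the base's underside. Starts at 0 to 0.08 and stays where left; about 4 N straight down, 38 mm outboard of the hinge line, moves it. Flat, its cam stands under the plate's corner, 0.6 mm below it, and holds it up.
- shim_near_left_tip (a point): Middle of the free outer end of the near left shim's flap (24 mm wide, 4 mm thick), 62 mm from its hinge line, so 56 mm past the plate's edge when flat; moves with the flap.
- corner_far_left (a point): Centre of the top of the round dark steel press spot (22 mm across, 1.5 mm proud of the plate) on the plate's far left corner, at x +60, y +66 mm in the plate; 42.2 mm above the base's underside when the plate is level.
- shim_far_left (a joint): Hinge of the far left shim, a steel flap reaching out to the left. 0 = up, its outer end 0.55 rad above level; 0.55 = flat (hard stop), upper face 16 mm above the base's underside. Starts at 0 to 0.08 and stays where left; about 4 N straight down, 38 mm outboard of the hinge line, moves it. Flat, its cam stands under the plate's corner, 0.6 mm below it, and holds it up.
- shim_far_left_tip (a point): Middle of the free outer end of the far left shim's flap (24 mm wide, 4 mm thick), 62 mm from its hinge line, so 56 mm past the plate's edge when flat; moves with the flap.
- corner_near_right (a point): Centre of the top of the round dark steel press spot (22 mm across, 1.5 mm proud of the plate) on the plate's near right corner, at x -60, y -66 mm in the plate; 42.2 mm above the base's underside when the plate is level.
- shim_near_right (a joint): Hinge of the near right shim, a steel flap reaching out to the right. 0 = up, its outer end 0.55 rad above level; 0.55 = flat (hard stop), upper face 16 mm above the base's underside. Starts at 0 to 0.08 and stays where left; about 4 N straight down, 38 mm outboard of the hinge line, moves it. Flat, its cam stands under the plate's corner, 0.6 mm below it, and holds it up.
- shim_near_right_tip (a point): Middle of the free outer end of the near right shim's flap (24 mm wide, 4 mm thick), 62 mm from its hinge line, so 56 mm past the plate's edge when flat; moves with the flap.
- corner_far_right (a point): Centre of the top of the round dark steel press spot (22 mm across, 1.5 mm proud of the plate) on the plate's far right corner, at x +60, y -66 mm in the plate; 42.2 mm above the base's underside when the plate is level.
- shim_far_right (a joint): Hinge of the far right shim, a steel flap reaching out to the right. 0 = up, its outer end 0.55 rad above level; 0.55 = flat (hard stop), upper face 16 mm above the base's underside. Starts at 0 to 0.08 and stays where left; about 4 N straight down, 38 mm outboard of the hinge line, moves it. Flat, its cam stands under the plate's corner, 0.6 mm below it, and holds it up.
- shim_far_right_tip (a point): Middle of the free outer end of the far right shim's flap (24 mm wide, 4 mm thick), 62 mm from its hinge line, so 56 mm past the plate's edge when flat; moves with the flap.
- forceps: Bystander: steel forceps, 123 x 14 mm, lying, loose on the worktop; origin at the centre of its underside. To be left alone.
- marker: Bystander: marker pen with a red cap, 121 mm, lying, loose on the worktop; origin at the centre of its underside. To be left alone.
- tape: Bystander: roll of masking tape, 100 mm across, 25 mm high, loose on the worktop; origin at the centre of its underside. To be left alone.
- timer: Bystander: white bench timer, 62 x 66 x 18 mm, loose on the worktop; origin at the centre of its underside. To be left alone.

How it is judged:
By the outcome, as a careful person would: the job done as asked, in the order asked, and still so for the second after the job is handed in, with the robot touching nothing.
It also fails if it takes over 51 s, if anything falls off the work surface, if the arm or the gripper's body presses on something with over 40 N, if the wrist force passes 120 N, or if a joint passes its speed limit or range.

## Working session

There is one attempt and no reset: what is moved stays moved. The work goes in short steps, Python scripts to look and compute and a shell command to move; the robot and the scene stay as the last step left them, time stands still between calls to the robot, and variables do not carry over. Pictures are saved under pics/ and viewed, at most 10 in all, crops included, and the job is handed in when it is done.

```bash
mkdir -p pics; ls; python3 - <<'E'
from plant import bot
import cv2,numpy as np
print(bot.sense())
for n in("scene","side"):
    c=bot.camera(n); cv2.imwrite(f"pics/{n}0.png",c["image"][:,:,::-1]); 
    np.savez(f"pics/{n}.npz",**{k:c[k] for k in("K","R","t")}); print(n,-c["R"].T@c["t"])
E
```

```text
pics
{'time_s': 0.0, 'qpos': array([-9.23291242e-01,  4.07975560e-02,  8.38071939e-02, -4.79733844e-04,
       -1.61546546e+00, -3.33691672e-01]), 'dq': array([ 8.40495669e-04,  4.63935665e-04,  1.51713878e-04, -8.33890861e-05,
       -1.40680670e-03,  5.89422372e-04]), 'effort': array([ 1.94987542e-04, -3.68200350e+01,  3.47420955e+01,  6.93220451e+00,
       -5.31329453e-03, -3.08759567e-06]), 'eef_pos': array([ 185.19561649, -570.36654685,  230.28178154]), 'tcp_rot': array([-1.56273990e-01,  9.87713366e-01,  8.44786381e-04, -1.79567641e-04]), 'ft_force': array([-0.55662462, -0.5877552 , -0.50462595]), 'wrist_torque': array([ 0.03354393,  0.01730844, -0.0216656 ]), 'finger_force': 0.0, 'gripper_width': 85.4795792268669}
scene [ -63.87640198  881.65763695 1096.01097335]
side [-142.9689021   987.78490009  664.057745  ]
```

View pics/scene0.png

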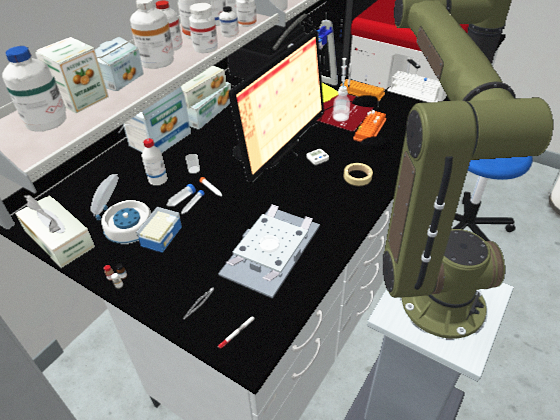

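View pics/side0.png

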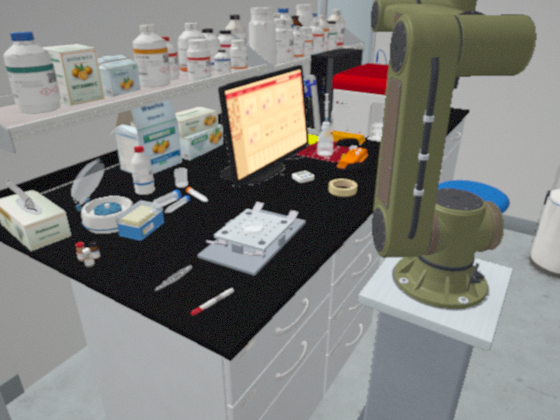

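The scene view shows the platform at about (270,250) and the tape at (357,174). The side view shows the platform at about (255,235). I'll enlarge both.

```bash
python3 - <<'E'
import cv2,numpy as np
a=cv2.imread("pics/scene0.png")[200:300,210:330];b=cv2.imread("pics/side0.png")[195:275,195:315]
cv2.imwrite("pics/crop0.png",np.vstack([cv2.resize(a[:, :],None,fx=6,fy=6,interpolation=2)]))
cv2.imwrite("pics/crop1.png",cv2.resize(b,None,fx=6,fy=6,interpolation=2))
E
```

```text
(no output)
```

View pics/crop0.png

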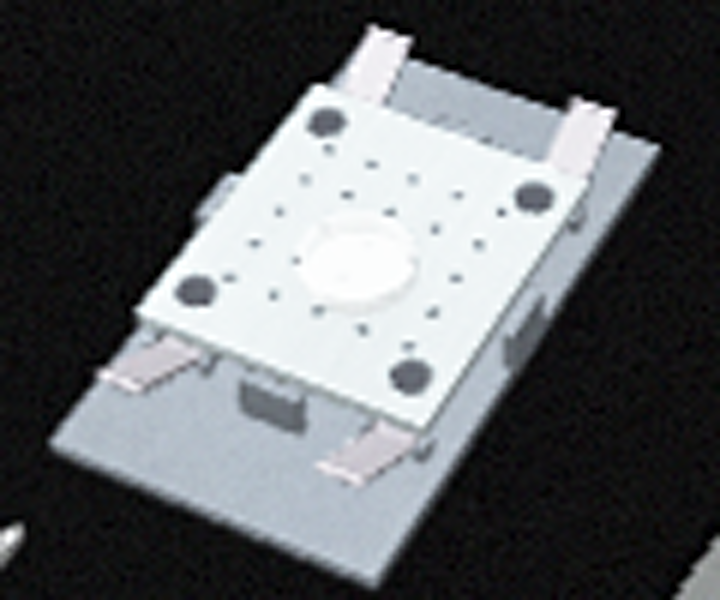

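The crop shows the spots at A(326,122) far right, B(535,197) near right, C(195,291) far left and D(410,377) near left. All four shims are up.

```bash
cat > h.py <<'E'
import numpy as np
P={'fr':(326,122),'nr':(535,197),'fl':(195,291),'nl':(410,377)}
L={'fr':(60,-66),'nr':(60*-1,-66),'fl':(60,66),'nl':(-60,66)}
def ray(c,px,z):
    K,R,t=c["K"],c["R"],c["t"]; d=R.T@np.linalg.solve(K,[px[0],px[1],1.]); o=-R.T@t
    return (o+d*(z-o[2])/d[2])[:2]
def fit(W):
    k=list(W); l=np.array([L[i] for i in k],float); w=np.array([W[i] for i in k])
    lc=l-l.mean(0); wc=w-w.mean(0)
    yaw=np.arctan2((lc[:,0]*wc[:,1]-lc[:,1]*wc[:,0]).sum(),(lc*wc).sum())
    M=np.array([[np.cos(yaw),-np.sin(yaw)],[np.sin(yaw),np.cos(yaw)]])
    o=w.mean(0)-M@l.mean(0); return o,yaw,M,np.round(w-(l@M.T+o),1)
E
python3 - <<'E'
from h import *
c=np.load("pics/scene.npz")
W={k:ray(c,(210+(x+.5)/6-.5,200+(y+.5)/6-.5),42.2) for k,(x,y) in P.items()}
o,yaw,M,r=fit(W);print(W,o,yaw,r)
for k,l in L.items():
    l=np.array(l,float);print(k,o+M@l, 'shim press@55', o+M@[l[0],np.sign(l[1])*(84+50)])
from plant import bot
from scipy.spatial.transform import Rotation as R
print(R.from_quat(bot.sense()["tcp_rot"]).as_matrix().round(3))
E
```

```text
{'fr': array([571.16279714,  22.67743012]), 'nr': array([450.7990729 ,  11.78692121]), 'fl': array([559.76817999, 154.31446725]), 'nl': array([440.07901703, 144.74482169])} [505.45226676  83.38091007] 0.08412723120966736 [[ 0.4  0. ]
 [-0.4 -0.8]
 [ 0.1  0.1]
 [-0.   0.6]]
fr [570.78592039  22.65600822] shim press@55 [576.49982662 -45.10350237]
nr [451.21031346  12.57264429] shim press@55 [456.92421969 -55.1868663 ]
fl [559.69422007 154.18917584] shim press@55 [553.98031384 221.94868643]
nl [440.11861314 144.10581191] shim press@55 [434.40470691 211.8653225 ]
[[-0.951 -0.309 -0.001]
 [-0.309  0.951  0.001]
 [ 0.     0.002 -1.   ]]
```

View pics/crop1.png

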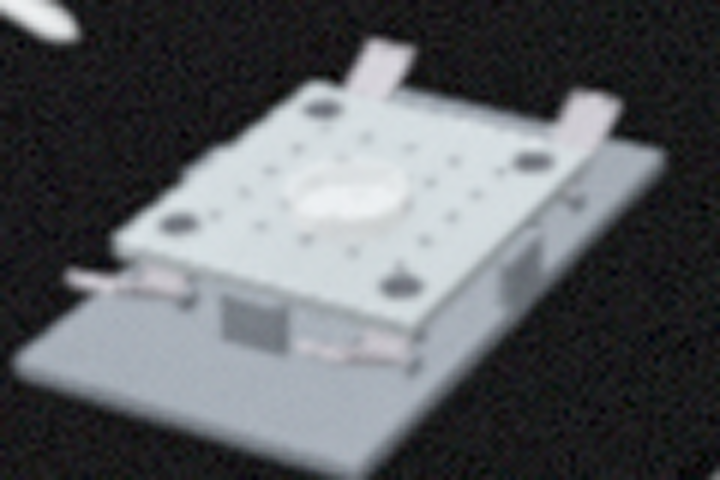

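```bash
r='[-0.027,0.0295,0]'; 
python3 -m jog '{"slide":[[-0.027,0.0295,0],[-0.027,0.0295,0],[-0.027,0.0295,0],[-0.027,0.0295,0],[-0.027,0.0295,0],[-0.027,0.0295,0],[-0.027,0.0295,0],[-0.027,0.0295,0]],"angular":[[0,0,0],[0,0,0],[0,0,0],[0,0,0],[0,0,0],[0,0,0],[0,0,0],[0,0,0]]}' 0 20
python3 -m jog '{"slide":[[-0.027,0.0295,0],[-0.027,0.0295,0],[-0.027,0.0295,0],[-0.027,0.0295,0],[-0.027,0.0295,0],[-0.027,0.0295,0],[-0.027,0.0295,0],[-0.027,0.0295,0]],"angular":[[0,0,0],[0,0,0],[0,0,0],[0,0,0],[0,0,0],[0,0,0],[0,0,0],[0,0,0]]}'
python3 -m jog '{"slide":[[0,0,0],[0,0,0],[0,0,0],[0,0,0],[0,0,0],[0,0,0],[0,0,0],[0,0,0]],"angular":[[0,0,0.66],[0,0,0.66],[0,0,0.66],[0,0,0.66],[0,0,0],[0,0,0],[0,0,0],[0,0,0]]}'
cat >> h.py <<'E'
def go():
    from plant import bot
    from scipy.spatial.transform import Rotation as R
    s=bot.sense(); m=R.from_quat(s["tcp_rot"]).as_matrix(); p=s["eef_pos"]
    o=np.array([505.5,83.4]);yaw=.0841; M=np.array([[np.cos(yaw),-np.sin(yaw)],[np.sin(yaw),np.cos(yaw)]])
    T={k:(*v,42.2) for k,v in L.items()}; T.update({'s'+k:(v[0],np.sign(v[1])*134,60) for k,v in L.items()})
    print(s["time_s"],p,'yaw rel',np.degrees(np.arctan2(m[1,0],m[0,0])-yaw),'tilt',m[:,2].round(3),s["ft_force"].round(1),s["gripper_width"])
    for k,v in T.items(): print(k,(m.T@(np.r_[o+M@v[:2],v[2]]-p)).round(1))
E
python3 -c "from h import *;go()"
python3 - <<'E'
from h import *
from plant import bot
c=np.load("pics/side.npz")
S={'fr':(323,109),'nr':(533,160),'fl':(180,223),'nl':(402,286)}
o,yaw,M,r=fit({k:ray(c,(195+(x+.5)/6-.5,195+(y+.5)/6-.5),42.2) for k,(x,y) in S.items()});print(o,yaw,r)
import cv2
cv2.imwrite("pics/w1.png",bot.camera("wrist")["image"][:,:,::-1])
E
```

```text
time_s: 0.77
eef_pos: [317.9, -277.7, 231.0]
tcp_rot: [-0.156, 0.988, 0.0, 0.0]
ft_force: [0.8, -0.9, 1.0]
gripper_width: -0.1
finger_force: 0.0
time_s: 1.43
eef_pos: [450.6, 13.9, 231.3]
tcp_rot: [-0.157, 0.988, 0.0, 0.0]
ft_force: [0.8, -0.3, 0.8]
gripper_width: -0.1
finger_force: 0.0
time_s: 2.1
eef_pos: [450.4, 11.5, 231.2]
tcp_rot: [-0.042, 0.999, 0.0, -0.0]
ft_force: [-0.8, 0.4, 0.3]
gripper_width: 0.3
finger_force: 0.0
2.1 [450.35352683  11.54143556 231.21223448] yaw rel -179.98309737669751 tilt [-0.  0. -1.] [-0.8  0.4  0.3] 0.27309612109375503
fr [-121.     0.9  189. ]
nr [ -1.   1. 189.]
fl [-121.1  132.9  189. ]
nl [ -1.1 133.  189. ]
sfr [-121.   -67.1  171.2]
snr [ -1.  -67.  171.2]
sfl [-121.1  200.9  171.2]
snl [ -1.1 201.  171.2]
[506.4183577   82.63413029] 0.08771911994407075 [[-0.1 -0. ]
 [ 0.5 -0.7]
 [ 0.2 -0.3]
 [-0.6  1.1]]
```

View pics/w1.png

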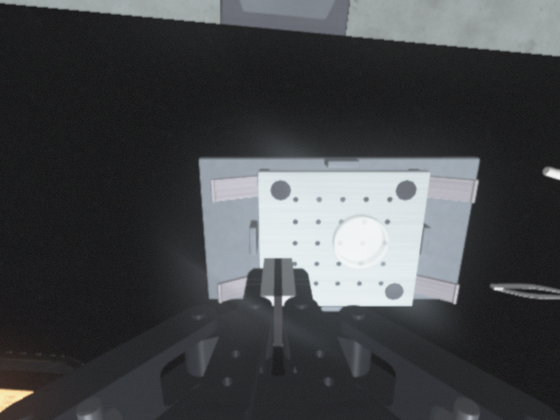

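The wrist view shows near right at (280,190), near left at (406,190) and far left at (394,291). The scene and side fits agree to about 1 mm. I'll descend over near right.

```bash

python3 -m jog '{"slide":[[-0.001,0.001,0.03],[0,0,0.03],[0,0,0.03],[0,0,0.03],[0,0,0.03],[0,0,0.02],[0,0,0.01],[0,0,0.004]],"angular":[[0,0,0],[0,0,0],[0,0,0],[0,0,0],[0,0,0],[0,0,0],[0,0,0],[0,0,0]]}'
python3 -m jog '{"slide":[[0,0,0.001],[0,0,0.001],[0,0,0.001],[0,0,0.0005],[0,0,0.0005],[0,0,0],[0,0,0],[0,0,0]],"angular":[[0,0,0],[0,0,0],[0,0,0],[0,0,0],[0,0,0],[0,0,0],[0,0,0],[0,0,0]]}'
python3 -m jog '{"slide":[[0,0,0.001],[0,0,0.001],[0,0,0],[0,0,0],[0,0,0],[0,0,0],[0,0,0],[0,0,0]],"angular":[[0,0,0],[0,0,0],[0,0,0],[0,0,0],[0,0,0],[0,0,0],[0,0,0],[0,0,0]]}'
python3 -c "from h import *;go()" | head -1
```

```text
time_s: 2.82
eef_pos: [450.5, 12.3, 45.7]
tcp_rot: [-0.042, 0.999, -0.0, -0.001]
ft_force: [-1.0, 0.5, 0.5]
gripper_width: 0.1
finger_force: 0.0
time_s: 3.48
eef_pos: [451.4, 12.7, 43.5]
tcp_rot: [-0.042, 0.999, 0.0, 0.0]
ft_force: [0.7, -0.4, -0.6]
gripper_width: -0.1
finger_force: 0.0
time_s: 4.15
eef_pos: [451.5, 12.7, 42.3]
tcp_rot: [-0.042, 0.999, -0.0, 0.0]
ft_force: [-4.5, 0.5, 5.8]
gripper_width: 0.2
finger_force: 3.0
4.15 [451.51659134  12.73194007  42.25072637] yaw rel -180.02711426226386 tilt [ 0. -0. -1.] [-4.5  0.5  5.8] 0.23906591513216158
```

```bash

python3 -m jog '{"slide":[[0,0,0.001],[0,0,0.001],[0,0,0],[0,0,0],[0,0,0],[0,0,0],[0,0,0],[0,0,0]],"angular":[[0,0,0],[0,0,0],[0,0,0],[0,0,0],[0,0,0],[0,0,0],[0,0,0],[0,0,0]]}'
python3 -c "from h import *;go()"
```

```text
time_s: 4.82
eef_pos: [451.6, 12.7, 42.1]
tcp_rot: [-0.042, 0.999, -0.0, 0.0]
ft_force: [-10.7, 1.1, 17.4]
gripper_width: 0.1
finger_force: 8.8
4.8167 [451.59623872  12.71063179  42.07024755] yaw rel -180.00299605901668 tilt [ 0.001 -0.    -1.   ] [-10.7   1.1  17.4] 0.11588296507514012
fr [-1.197e+02 -1.000e-01 -0.000e+00]
nr [ 0.3 -0.1 -0.1]
fl [-1.196e+02  1.319e+02 -1.000e-01]
nl [  0.4 131.9  -0.2]
sfr [-119.7  -68.1  -17.8]
snr [  0.3 -68.1 -17.9]
sfl [-119.7  199.9  -17.9]
snl [  0.3 199.9 -18. ]
```

```bash

python3 -m jog '{"slide":[[0,0,-0.025],[0,0.026,0],[0,0.026,0],[0,0.026,0],[0,0.028,0],[0,0.026,0],[0,0,0.01],[0,0,0.011]],"angular":[[0,0,0],[0,0,0],[0,0,0],[0,0,0],[0,0,0],[0,0,0],[0,0,0],[0,0,0]]}'
python3 -m jog '{"slide":[[0,0,0.001],[0,0,0.001],[0,0,0.001],[0,0,0.0005],[0,0,0],[0,0,0],[0,0,0],[0,0,0]],"angular":[[0,0,0],[0,0,0],[0,0,0],[0,0,0],[0,0,0],[0,0,0],[0,0,0],[0,0,0]]}'
python3 -c "from h import *;go()"
```

```text
time_s: 5.48
eef_pos: [440.5, 145.5, 43.3]
tcp_rot: [-0.043, 0.999, 0.0, 0.0]
ft_force: [-0.4, 0.8, 0.2]
gripper_width: -0.1
finger_force: 0.0
time_s: 6.15
eef_pos: [440.5, 143.8, 40.1]
tcp_rot: [-0.042, 0.999, -0.0, 0.0]
ft_force: [-1.2, -2.1, 3.6]
gripper_width: 0.1
finger_force: 2.0
6.15 [440.51539326 143.82922368  40.05179387] yaw rel -180.05677432926242 tilt [ 0. -0. -1.] [-1.2 -2.1  3.6] 0.08201212230686507
fr [-119.8 -131.6   -2.1]
nr [   0.2 -131.7   -2.1]
fl [-119.7    0.4   -2.1]
nl [ 0.3  0.3 -2.1]
sfr [-119.9 -199.6  -19.8]
snr [ 1.000e-01 -1.997e+02 -1.990e+01]
sfl [-119.6   68.4  -19.9]
snl [  0.4  68.3 -20. ]
```

Near left gives: it sank 2.1 mm at 3.6 N, where near right held 17 N. I'll press a little further to confirm, then move over its shim.

```bash

python3 -m jog '{"slide":[[0,0,0.001],[0,0,0.0005],[0,0,0],[0,0,0],[0,0,0],[0,0,0],[0,0,0],[0,0,0]],"angular":[[0,0,0],[0,0,0],[0,0,0],[0,0,0],[0,0,0],[0,0,0],[0,0,0],[0,0,0]]}'
python3 -m jog '{"slide":[[0,0,-0.02],[0,0,-0.018],[0,0.02,0],[0,0.022,0],[0,0.02,0],[0,0,0.01],[0,0,0.01],[0,0,0]],"angular":[[0,0,0],[0,0,0],[0,0,0],[0,0,0],[0,0,0],[0,0,0],[0,0,0],[0,0,0]]}'
python3 -c "from h import *;go()"
```

```text
time_s: 6.82
eef_pos: [440.6, 144.0, 39.2]
tcp_rot: [-0.042, 0.999, -0.0, 0.0]
ft_force: [-4.4, -3.6, 9.3]
gripper_width: 0.1
finger_force: 4.4
time_s: 7.48
eef_pos: [433.7, 205.0, 52.9]
tcp_rot: [-0.042, 0.999, -0.001, -0.002]
ft_force: [-0.2, -0.7, -0.1]
gripper_width: 0.1
finger_force: 0.0
7.4833 [433.69342375 205.04495042  52.90961148] yaw rel -180.04266995441122 tilt [-0.004 -0.002 -1.   ] [-0.2 -0.7 -0.1] 0.10965111569193603
fr [-121.5 -193.1   10.6]
nr [  -1.5 -193.2   11.1]
fl [-121.4  -61.1   10.3]
nl [ -1.4 -61.2  10.8]
sfr [-121.5 -261.2   -7.1]
snr [  -1.5 -261.3   -6.6]
sfl [-121.3    6.8   -7.6]
snl [-1.3  6.7 -7.1]
```

```bash

python3 -m jog '{"slide":[[0,0,0.003],[0,0,0.003],[0,0,0.003],[0,0,0.003],[0,0,0.003],[0,0,0.003],[0,0,0.003],[0,0,0.003]],"angular":[[0,0,0],[0,0,0],[0,0,0],[0,0,0],[0,0,0],[0,0,0],[0,0,0],[0,0,0]]}'
python3 -m jog '{"slide":[[0,0,0.003],[0,0,0.003],[0,0,0.003],[0,0,0.003],[0,0,0.003],[0,0,0.002],[0,0,0],[0,0,0]],"angular":[[0,0,0],[0,0,0],[0,0,0],[0,0,0],[0,0,0],[0,0,0],[0,0,0],[0,0,0]]}'
python3 -c "from h import *;go()"|sed '2,5d'
```

```text
time_s: 8.15
eef_pos: [435.6, 206.4, 32.6]
tcp_rot: [-0.042, 0.999, 0.001, 0.001]
ft_force: [0.2, 0.8, 3.2]
gripper_width: 0.2
finger_force: 1.5
time_s: 8.82
eef_pos: [435.3, 206.2, 15.8]
tcp_rot: [-0.042, 0.999, 0.0, 0.0]
ft_force: [-2.4, 1.2, 6.8]
gripper_width: -0.1
finger_force: 3.6
8.8167 [435.26602854 206.24261834  15.82641749] yaw rel -180.02475323932617 tilt [ 0.  0. -1.] [-2.4  1.2  6.8] -0.05589732194380727
sfr [-119.8 -262.2  -44.2]
snr [ 2.000e-01 -2.623e+02 -4.420e+01]
sfl [-119.7    5.8  -44.1]
snl [  0.3   5.7 -44.2]
```

```bash

python3 -m jog '{"slide":[[0,0,0.001],[0,0,0.001],[0,0,0.0005],[0,0,0],[0,0,0],[0,0,0],[0,0,0],[0,0,0]],"angular":[[0,0,0],[0,0,0],[0,0,0],[0,0,0],[0,0,0],[0,0,0],[0,0,0],[0,0,0]]}'
python3 -m jog '{"slide":[[0,0,-0.02],[0,0,-0.03],[0,-0.02,0],[0,-0.022,0],[0,-0.02,0],[0,0,0],[0,0,0],[0,0,0]],"angular":[[0,0,0],[0,0,0],[0,0,0],[0,0,0],[0,0,0],[0,0,0],[0,0,0],[0,0,0]]}'
python3 -c "from h import *;go()"|sed '2,4d;6,9d'
python3 - <<'E'
from plant import bot
import cv2
cv2.imwrite("pics/s2.png",cv2.resize(bot.camera("side")["image"][185:285,190:320,::-1],None,fx=6,fy=6,interpolation=2))
E
```

```text
time_s: 9.48
eef_pos: [435.5, 206.3, 15.4]
tcp_rot: [-0.042, 0.999, 0.0, 0.001]
ft_force: [-9.2, -0.3, 19.7]
gripper_width: 0.4
finger_force: 10.0
time_s: 10.15
eef_pos: [439.9, 144.0, 62.0]
tcp_rot: [-0.041, 0.999, -0.0, -0.001]
ft_force: [-0.3, 0.4, 0.2]
gripper_width: 0.2
finger_force: 0.0
10.15 [439.89416457 143.96558776  62.01002968] yaw rel -180.0700376760048 tilt [-0.001 -0.001 -1.   ] [-0.3  0.4  0.2] 0.1576878404929581
nl [-0.3  0.2 19.8]
```

View pics/s2.png

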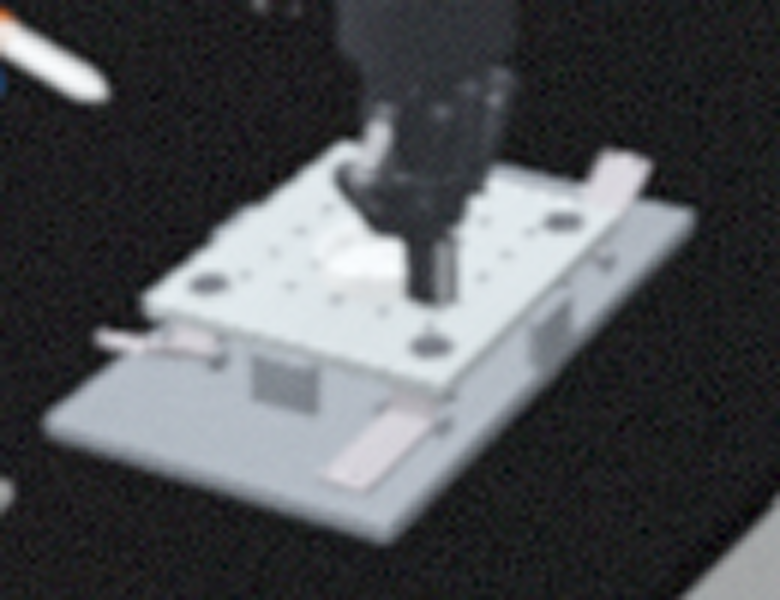

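The near left flap lies flat at (375,450). The far left (155,342) and near right (615,180) flaps are still up. Next is the check press.

```bash

python3 -m jog '{"slide":[[0,0,0.01],[0,0,0.007],[0,0,0.002],[0,0,0.001],[0,0,0.001],[0,0,0.001],[0,0,0],[0,0,0]],"angular":[[0,0,0],[0,0,0],[0,0,0],[0,0,0],[0,0,0],[0,0,0],[0,0,0],[0,0,0]]}'
python3 -m jog '{"slide":[[0,0,0.001],[0,0,0.0005],[0,0,0.0005],[0,0,0],[0,0,0],[0,0,0],[0,0,0],[0,0,0]],"angular":[[0,0,0],[0,0,0],[0,0,0],[0,0,0],[0,0,0],[0,0,0],[0,0,0],[0,0,0]]}'
python3 -c "from h import *;go()"|sed '2,4d;6,9d'
```

```text
time_s: 10.87
eef_pos: [440.4, 144.3, 41.7]
tcp_rot: [-0.042, 0.999, 0.0, 0.0]
ft_force: [-3.0, -0.5, 5.3]
gripper_width: 0.1
finger_force: 2.8
time_s: 11.53
eef_pos: [440.5, 144.3, 41.4]
tcp_rot: [-0.042, 0.999, -0.0, 0.0]
ft_force: [-11.1, -1.4, 16.9]
gripper_width: -0.1
finger_force: 8.2
11.5333 [440.51037409 144.31365649  41.3985886 ] yaw rel -180.01008918669137 tilt [ 0.001 -0.    -1.   ] [-11.1  -1.4  16.9] -0.13026653587448445
nl [ 0.4 -0.2 -0.8]
```

It is solid: 0.8 mm of travel at 17 N, which is the cam gap. I'll lift clear and take a last look.

```bash

python3 -m jog '{"slide":[[0,0,-0.01],[0,0,-0.02],[0,0,-0.03],[0,0,-0.03],[0,0,-0.03],[0,0,-0.03],[0,0,0],[0,0,0]],"angular":[[0,0,0],[0,0,0],[0,0,0],[0,0,0],[0,0,0],[0,0,0],[0,0,0],[0,0,0]]}'
python3 -m jog '{"slide":[[0,0,0],[0,0,0],[0,0,0],[0,0,0],[0,0,0],[0,0,0],[0,0,0],[0,0,0]],"angular":[[0,0,0],[0,0,0],[0,0,0],[0,0,0],[0,0,0],[0,0,0],[0,0,0],[0,0,0]]}'
python3 - <<'E'
from plant import bot
import cv2
cv2.imwrite("pics/s3.png",cv2.resize(bot.camera("scene")["image"][195:305,205:335,::-1],None,fx=5,fy=5,interpolation=2))
E
```

```text
time_s: 12.2
eef_pos: [441.2, 144.8, 191.0]
tcp_rot: [-0.042, 0.999, 0.001, 0.002]
ft_force: [-0.1, 1.0, -1.2]
gripper_width: 0.1
finger_force: 0.0
time_s: 12.87
eef_pos: [440.3, 144.2, 188.8]
tcp_rot: [-0.042, 0.999, 0.0, -0.0]
ft_force: [-0.3, 0.5, 0.2]
gripper_width: 0.0
finger_force: 0.0
```

View pics/s3.png

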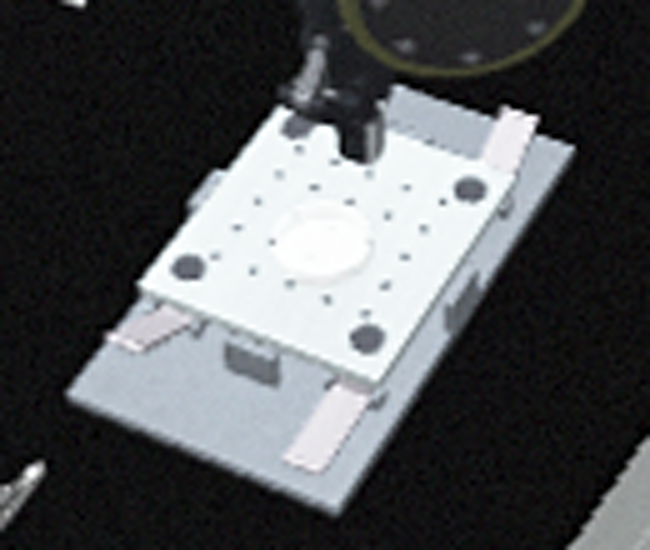

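The near left flap is flat at (328,425), the far left (150,328) and near right (512,140) flaps are up, and the dish is in place at (322,240). The gripper hides the far right flap, but nothing has been near it.

```bash
python3 -c "from plant import bot;print(bot.sign_off())"
```

```text
the job is handed in; nothing more can be done
None
```

The near left corner was the one that rocked; its shim is now flat, the corner held with 0.8 mm of travel at 17 N, and the job is handed in (about 13 s used, the other three shims and the dish untouched).

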